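# Charge the glass rinser and hold its plunger halfway

## Robot

A 7-joint arm with a two-finger parallel gripper is mounted at the origin on the work surface. World frame = base frame: x ahead of the robot, y to its left, z up, the work surface at z = 0. Lengths are in m, angles in rad, forces in N, time in s.
With the tool pointing down it reaches from about 0.425 to 0.925 m from the base axis. Payload 6.8 kg.
Tool frame: the origin (TCP) lies on the mounting face of the last link; the fingertips stand 173 mm ahead of it and the grasp point (between the pads) lies 155 mm ahead of it; z points along the fingers, y is the direction in which the jaws open and shut (so a half turn about z gives the same grasp; the last joint's range is limited). The gripper opens to 85 mm and grips with 20 to 120 N. Pads are 22 mm wide; open, the fingers measure 114 mm over their backs; the gripper's body (76 mm by 85 mm) begins 54 mm behind the grasp point. The pads swing forward as they close: fully open they stand 13 mm farther back than shut.
Start: joints at [-1.408, 0.477, 0.022, 1.555, -0.011, 1.109, -0.083], TCP at [0.181, 0.65, 0.405] pointing down, gripper open.
Joint ranges: [-2.96, 2.96], [-0.34, 2.1], [-1.41, 1.46], [0.24, 2.44], [-1.37, 4.51], [0.17, 1.92], [-2.96, 2.96]. Speed limits (rad/s): [2.39, 2.39, 3.14, 3.14, 3.14, 3.14, 3.14].

## Interface

Orientations are given as a unit quaternion [w, x, y, z].
In Python, from station import sensors, read_camera, bot gives the robot as it stands. The module is installed in compiled form; this text tells all that it offers.
- The arm moves only by the tool play_rows, never from a script. Its argument "commands" is a list of rows, each a list of 4 numbers: the shift along the tool's x, y, z in m, then the turn about the tool's z in degrees. A call has 1 to 20 rows; each row shifts and turns the commanded pose from where the row before left it, along the tool's axes as they then stand; what a row does not reach is not made up. A row lasts 1/10 s, in which the tool goes at most 50 mm and 8.59 degrees, less where a joint would pass 70% of its speed; a pose out of reach is approached as far as the arm can. A call with a gripper value outside its range is refused whole. "claw" is the finger opening in m, from 0 to 0.0854, set as the call begins (left out, the last holds). The fingers move at their own pace and stop on an object; "force" is the grip in N (left out, the last holds). Time passes only in rows, so rows that do not move let the fingers close. It gives the time, the measured TCP pose, the force and the opening at its end, in the units of the state.
- sensors.get_obs(): the state, without advancing time (a new reading comes with each control period).
- read_camera(name): name is "scene" or "side" or "wrist"; returns a dict with "frame" (400x640x3 uint8, blue, green, red), "depth" (400x640 float32, m along the optical axis (not along the pixel's ray), 0 where there is no reading), "fx", "fy", "cx", "cy" (pixels), "rvec" (rotation vector, rad) and "tvec" (3), from world to camera coordinates, as OpenCV has them; the wrist camera has in their place "T_tool_cam" (4x4, takes a point from camera to tool coordinates, whose origin is the TCP and whose axes are the flange's). Camera axes: x right, y down, z forward; pixel columns grow to the right and rows downward; lengths in m; the calibration is good to about 2 mm. A picture is of the moment at which its call begins: read the wrist's pose just before it.
- bot.hand_in(): hands the job in, once; it reports no verdict.
The state is a dict: "t": time; "q": joint angles; "joint_vel": joint speeds; "joint_torque": joint torques, N m; "eef_pos": TCP position; "tool_rot": TCP orientation; "contact_force": force on the tool from outside, world axes, zero at the start; "torque": the same for the moment, N m; "gripper_width": opening from 0.0 (shut) to 1.0 (fully open).
Only numpy, scipy, OpenCV 4.12 (cv2) and the standard library are available. Lean on these libraries where they do the work, as an engineer would, in place of code of your own. Each camera call takes 0.05 s, during which the arm holds its last target.

## Task

Pluck the round descaler capsule from the grey pocket tray and stand it in the round well of the glass rinser, right down on the well's floor, and let go of it. Then press the rinser's spring-loaded plunger straight down halfway, 12 mm of its 24 mm travel, and finish while still holding it steadily there, the capsule still standing in its well. Leave the two oblong blocks in their pockets and everything else on the table where it stands.

Things in the scene. Friction and masses are not known exactly. Their poses are not given: they have to be found in the camera images.
- tray: Hard grey silicone pocket tray, fixed, 186 (x) x 126 (y) mm, 22 mm high; origin: centre of the underside, z up. Six pockets at x -60, 0, 60 and y -30, 30 mm, each 40 (x) x 30 (y) mm, 10 mm deep (floor 12 mm above the table). The end pockets of the y = -30 row and the middle one of the y = 30 row hold the capsule and two blocks, in any order. Stands left or right of the rinser.
- capsule: The descaler capsule: white, hard, a plain upright cylinder 24 mm in diameter and 36 mm tall, about 20 g; it stands in a tray pocket and sticks out 26 mm above the tray's top. Origin: centre of its underside, z up along its axis. The only round thing in the tray.
- block_a: White oblong block 34 (x) x 20 (y) x 26 mm high, in a tray pocket; to be left there. Origin: centre of its underside.
- block_b: A second, identical white oblong block in another tray pocket; to be left there. Origin: centre of its underside.
- rinser: Glass rinser fixed to the table: an aluminium slab 200 x 170 mm (its x and y axes), top face 30 mm above the table. Origin: centre of the underside, z up. On it: the round well at (-45, 42) mm, the plunger at (-45, -42) mm, and around (45, 0) mm a steel spray disc of 100 mm diameter with a black star, up to 46 mm above the table.
- well_floor (a point): Centre of the floor of the rinser's round well (a thin dark pad), 18 mm above the table; the well is 30 mm in diameter and 12 mm deep, with a small chamfer at its mouth (the slab's top face, 30 mm above the table). The seated capsule sticks out 24 mm.
- plunger (a joint): Travel of the plunger in m: 0 released (up), 0.024 pressed fully down. It moves straight down and springs back up when let go: it takes about 3 N to start it, 6 N at 0.012 (halfway) and 9 N at the bottom. The dark ring on its stem sinks into the steel collar at halfway.
- plunger_top (a point): Centre of the flat top of the plunger's black round cap, 40 mm in diameter and 12 mm thick, on a 14 mm steel stem; it is 80 mm above the table when released and moves down with the plunger. The steel collar under it, 30 mm in diameter, ends 42 mm above the table.
- lid: White ceramic lid lying on the table between tray and rinser, 68 mm in diameter, 34 mm high with its knob; leave it. Origin: centre of the underside.
- ramekin: Small white ceramic bowl, 68 mm in diameter, 35 mm high; leave it. Origin: centre of the underside.
- shaker: Glass sugar shaker with a steel top, 68 mm in diameter, 135 mm high, at the far side of the table; leave it. Origin: centre of the underside.
- spoon_holder: Steel cup, 64 mm in diameter and 75 mm high, with teaspoons that rise to about 135 mm, far side of the table; leave it. Origin: centre of the underside.
- tea_glass: Clear tea glass, 62 mm in diameter, 88 mm high, far side of the table; leave it. Origin: centre of the underside.
There are look-alikes about, which are no part of the job. Leave any purple or red look-alike of the capsule alone.

How it is judged:
By the outcome, as a careful person would: the job done as asked, in the order asked, and still so for the second after the job is handed in, while the arm keeps its last pose, push and grip.
It also fails if it takes over 51 s, if anything falls off the work surface, if the arm or the gripper's body presses on something with over 40 N, if the wrist force passes 120 N, or if a joint passes its speed limit or range.

## Working session

There is one attempt and no reset: what is moved stays moved. The work goes in short steps, Python scripts to look and compute and a tool call to move; the robot and the scene stay as the last step left them, time stands still between calls to the robot, and variables do not carry over. Pictures are saved under pics/ and viewed, and the job is handed in when it is done.

Besides the shell and the picture viewer there is one more tool, called after "Request:" by a JSON object that holds its "method" and its "body", one argument or row to a line. play_rows: Moves the arm, as the interface text tells. Its arguments: {"type":"object","properties":{"commands":{"type":"array"},"claw":{"type":"number"},"force":{"type":"number"}},"required":["commands"]}

```bash
mkdir -p pics
cat > h.py <<'E'
import numpy as np, cv2
from station import sensors, read_camera, bot
from scipy.spatial.transform import Rotation as R
def save(n,im): cv2.imwrite('pics/'+n+'.png',im)
def cam(name):
    o=sensors.get_obs(); c=read_camera(name)
    if name=='wrist':
        w,x,y,z=o['tool_rot']; T=np.eye(4); T[:3,:3]=R.from_quat([x,y,z,w]).as_matrix(); T[:3,3]=o['eef_pos']
        c['T']=T@np.array(c['T_tool_cam'])
    else:
        Rm=cv2.Rodrigues(np.array(c['rvec'],float))[0]; T=np.eye(4); T[:3,:3]=Rm.T; T[:3,3]=-Rm.T@np.array(c['tvec'],float).ravel(); c['T']=T
    return c
def ray(c,u,v):
    d=c['T'][:3,:3]@np.array([(u-c['cx'])/c['fx'],(v-c['cy'])/c['fy'],1]); return c['T'][:3,3],d
def plane(c,u,v,z):
    o,d=ray(c,u,v); return o+d*(z-o[2])/d[2]
def pd(c,u,v):
    o,d=ray(c,u,v); return o+d*c['depth'][int(v),int(u)]
def cloud(c):
    v,u=np.mgrid[:400,:640]; z=c['depth']; P=np.stack([(u-c['cx'])/c['fx']*z,(v-c['cy'])/c['fy']*z,z],-1)
    return P@c['T'][:3,:3].T+c['T'][:3,3]
def tri(c1,p1,c2,p2):
    o1,d1=ray(c1,*p1);o2,d2=ray(c2,*p2)
    s=np.linalg.lstsq(np.stack([d1,-d2],1),o2-o1,rcond=None)[0]
    a=o1+s[0]*d1;b=o2+s[1]*d2; return (a+b)/2,np.linalg.norm(a-b)
E
python3 - <<'E'
from h import *
for n in ['scene','side','wrist']:
    c=cam(n); save(n+'0',c['frame']); print(n,c['T'].round(3).tolist(),c['fx'],c['depth'].min(),c['depth'].max())
o=sensors.get_obs();print(o)
E
```

```text
scene [[0.113, 0.823, -0.557, 1.223], [0.994, -0.089, 0.07, -0.078], [0.008, -0.561, -0.828, 0.994], [0.0, 0.0, 0.0, 1.0]] 494.46909115498227 0.0 2.9150753
side [[-0.996, -0.058, 0.06, 0.583], [-0.083, 0.772, -0.63, 0.519], [-0.01, -0.633, -0.774, 0.709], [0.0, 0.0, 0.0, 1.0]] 384.4446099604512 0.0 3.0555248
wrist [[0.268, 0.928, 0.258, 0.116], [0.964, -0.257, -0.074, 0.667], [-0.002, 0.268, -0.963, 0.372], [0.0, 0.0, 0.0, 1.0]] 307.86749678322286 0.0 1.4250823
{'t': 0.15, 'q': array([-1.40811821,  0.47763205,  0.02236869,  1.55619782, -0.0115485 ,
        1.10928784, -0.08310757]), 'joint_vel': array([-0.0001862 , -0.0030535 , -0.00184643, -0.00414621, -0.00037202,
       -0.00038859,  0.00026506]), 'joint_torque': array([ 2.77745319e-03, -5.96933663e+01,  1.61013756e+00, -2.81490397e+01,
        1.26598869e-02,  6.62114384e-03, -1.76467387e-05]), 'eef_pos': array([0.18048927, 0.65021232, 0.40394586]), 'tool_rot': array([-6.21527695e-05,  1.34990995e-01,  9.90846579e-01, -6.95976577e-04]), 'contact_force': array([-0.15380147, -0.61999409,  0.02134533]), 'torque': array([-0.03426314,  0.044723  ,  0.00508726]), 'gripper_width': 0.9988306481874286}
```

View pics/scene0.png

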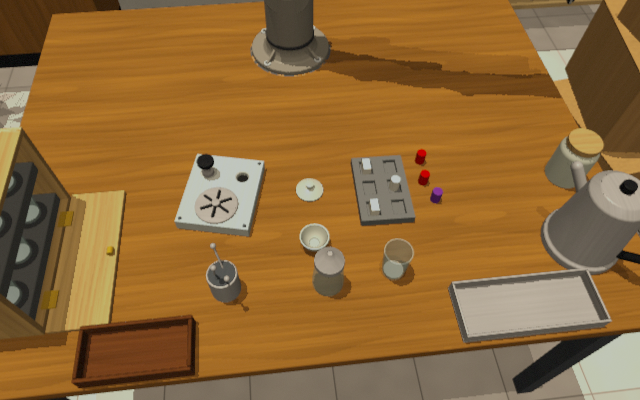

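View pics/side0.png

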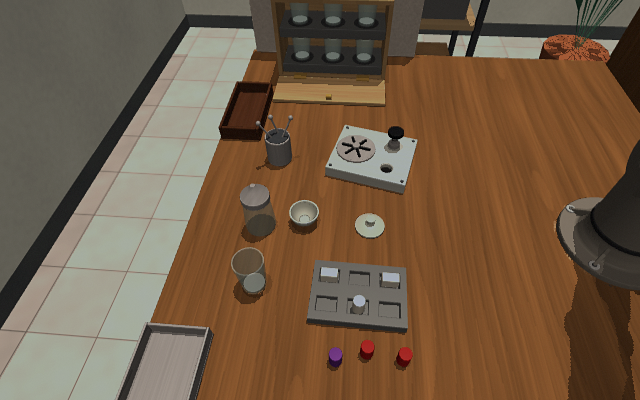

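View pics/wrist0.png

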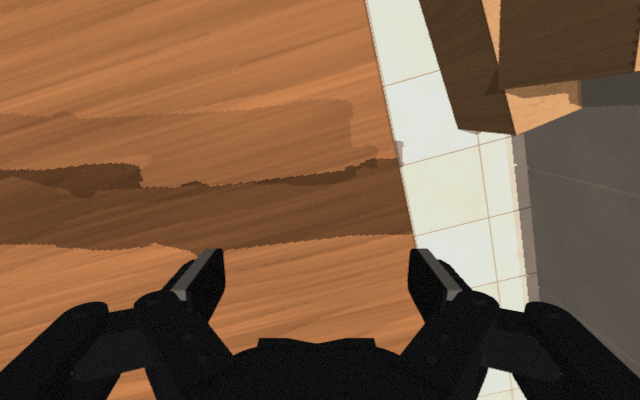

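The scene view shows the tray at (382,188), the rinser at (222,193) with its plunger cap at (206,162) and well at (242,177), and the lid at (309,189).

Capsule candidates:
- The white objects in the tray at (366,165) and (375,206) look oblong.
- The one at (396,183), which is (359,304) in side, looks round, so it fits the description.
- The red objects at (421,157) and (424,177) and the purple one at (437,195) stand outside the tray and are look-alikes.

I'll check an enlarged crop and then measure.

Run:
```python
from h import *
s=cam('scene');d=cam('side')
a=cv2.resize(s['frame'][140:240,340:460],None,fx=3.3,fy=3.3,interpolation=cv2.INTER_CUBIC)
b=cv2.resize(d['frame'][250:350,300:420],None,fx=3.3,fy=3.3,interpolation=cv2.INTER_CUBIC)
e=cv2.resize(s['frame'][140:240,165:285],None,fx=3.3,fy=3.3,interpolation=cv2.INTER_CUBIC)
f=cv2.resize(d['frame'][110:210,310:430],None,fx=3.3,fy=3.3,interpolation=cv2.INTER_CUBIC)
im=np.vstack([np.hstack([a,b]),np.hstack([e,f])]);im=cv2.resize(im,(720,600));save('crop',im)
for n,c in (('scene',s),('side',d)):
    P=cloud(c); np.savez(n+'.npz',P=P,f=c['frame'])
    hsv=cv2.cvtColor(c['frame'],cv2.COLOR_BGR2HSV)
    reg=(P[...,0]>0.3)&(P[...,0]<1)&(abs(P[...,1])<.45)
    # capsule tops
    w=((hsv[...,1]<40)&(hsv[...,2]>150)&reg).astype(np.uint8)
    nn,l,st,ce=cv2.connectedComponentsWithStats(w)
    for i in range(1,nn):
        if st[i,4]>12:
            q=P[l==i]; print(n,ce[i].round(1),st[i],np.median(q,0).round(4),np.percentile(q[:,2],95).round(4))
    for nm,m in (('black',(hsv[...,2]<50)&reg),):
        nn,l,st,ce=cv2.connectedComponentsWithStats(m.astype(np.uint8))
        for i in range(1,nn):
            if st[i,4]>12: print(nm,n,ce[i].round(1),st[i],np.median(P[l==i],0).round(4))
```

```text
scene [221.4 192.6] [ 175  154   89   76 3861] [ 0.5361 -0.2025  0.0317] 0.0384
scene [366.  163.3] [362 158   9  12  91] [0.4929 0.1443 0.039 ] 0.0422
scene [395.5 178.5] [391 175  10   8  65] [0.5529 0.2039 0.0487] 0.051
scene [307.6 190.7] [296 180  26  21 360] [ 0.5429 -0.006   0.0134] 0.0335
scene [374.3 204.1] [370 198  10  13 106] [0.6135 0.1429 0.0386] 0.0416
scene [314.9 239.3] [300 224  29  26 227] [ 0.6795 -0.0028  0.0217] 0.038
scene [329.6 252.8] [328 251   4   5  16] [0.7779 0.0136 0.1359] 0.1381
scene [317.8 261.1] [316 258   5   7  13] [ 0.7816 -0.01    0.1135] 0.1163
scene [395.  262.8] [390 261  11   4  21] [0.7909 0.1471 0.0884] 0.0903
scene [324.4 269.4] [322 266   7   7  25] [0.7999 0.     0.1097] 0.1138
scene [217.7 285.4] [208 281  20   7  37] [ 0.7968 -0.2123  0.076 ] 0.0787
scene [499.8 308.6] [ 453  283  102   53 3200] [0.8807 0.3647 0.0058] 0.0345
black scene [205.3 161.6] [198 155  16  15 184] [ 0.4799 -0.2397  0.081 ]
black scene [242.4 178. ] [238 176  10   5  41] [ 0.4906 -0.1604  0.0195]
black scene [225.5 200. ] [221 198  10   5  14] [ 0.5663 -0.199  
[... 1761 characters left out ...]
de [361.5 147.9] [356 140  15  17  68] [ 0.5581 -0.2114  0.0396]
black side [348.2 147.4] [342 143  13  11  46] [ 0.5902 -0.2124  0.0397]
black side [385.6 169.3] [381 167  11   6  44] [ 0.4942 -0.1631  0.0177]
black side [360.2 273. ] [350 271  20   9  53] [0.5485 0.1312 0.0144]
black side [326.8 297.1] [317 296  20   4  41] [0.6128 0.1896 0.0142]
black side [392.6 305.9] [379 302  22  16  70] [0.4828 0.1929 0.0139]
black side [356.  325.3] [307 319 100  14 379] [0.5542 0.2389 0.0086]
black side [135.4 362.2] [118 326  34  74 480] [0.9348 0.3396 0.0203]
black side [200.9 365.7] [189 328  24  72 346] [0.8198 0.3368 0.0199]
black side [334.7 362.5] [329 357  13  11  68] [0.59   0.3119 0.0164]
```

View pics/crop.png

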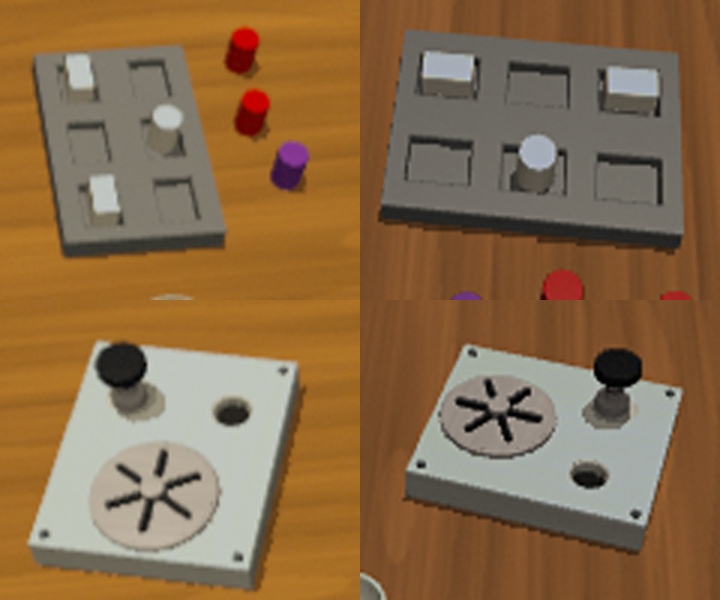

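The crop confirms it. The object in the middle pocket (side crop (538,160)) is a cylinder and the other two are oblong. Depth puts it at about (0.553, 0.205), top about 0.048, which matches the text. Next I'll turn the jaws towards the rinser's x axis and move above it for a wrist view.

Request:
{"method": "play_rows", "body": {
  "commands": [
    [0,0,0,8.5],
    [0,0,0,8.5],
    [0,0,0,8.5],
    [0,0,0,8.5],
    [0,0,0,8.5],
    [0,0,0,8.5],
    [0,0,0,8.5],
    [0,0,0,8.5],
    [0,0,0,8.5],
    [0,0,0,8.5]
  ],
  "claw": 0.05,
  "force": 30
}}

```text
t: 1.25
eef_pos: [0.1805, 0.6504, 0.4046]
tool_rot: [0.0, 0.771, 0.637, -0.0]
contact_force: [-0.2, -0.8, 0.1]
gripper_width: 0.585
```

Request:
{"method": "play_rows", "body": {
  "commands": [
    [-0.022,0.028,0.005,0],
    [-0.022,0.028,0.005,0],
    [-0.022,0.028,0.005,0],
    [-0.022,0.028,0.005,0],
    [-0.022,0.028,0.005,0],
    [-0.022,0.028,0.005,0],
    [-0.022,0.028,0.005,0],
    [-0.022,0.028,0.005,0],
    [-0.022,0.028,0.005,0],
    [-0.022,0.028,0.005,0],
    [-0.022,0.028,0.005,0],
    [-0.022,0.028,0.005,0],
    [-0.022,0.028,0.005,0],
    [-0.022,0.028,0.005,0],
    [-0.022,0.028,0.005,0],
    [-0.022,0.028,0.005,0],
    [0,0,0,0],
    [0,0,0,0]
  ]
}}

```text
t: 3.05
eef_pos: [0.5571, 0.2217, 0.3245]
tool_rot: [-0.0, 0.77, 0.638, -0.0]
contact_force: [-0.4, 0.4, -0.5]
gripper_width: 0.588
```

Run:
```python
from h import *
c=cam('wrist'); save('w1',c['frame']); o=sensors.get_obs();print(o['t'],o['q'].round(3),o['eef_pos'],o['tool_rot'],o['gripper_width'])
```

```text
3.1 [-0.822  0.47   0.447  1.84  -0.256  0.888 -0.438] [0.55653219 0.22301602 0.3245565 ] [-3.47437262e-04  7.68891909e-01  6.39378685e-01 -9.70096666e-05] 0.5868154124330823
```

View pics/w1.png

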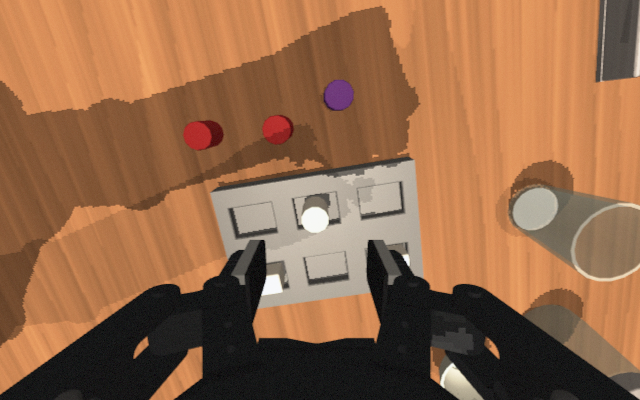

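The wrist view shows the capsule's round top at (315,219), the fingers at either side below it, and the blocks at (270,285) and (405,255). I'll measure it here and from scene and side.

```bash
cat >> h.py <<'E'
def white(c,box,s=60,v=150,big=True):
    hsv=cv2.cvtColor(c['frame'],cv2.COLOR_BGR2HSV); m=((hsv[...,1]<s)&(hsv[...,2]>v)).astype(np.uint8)
    k=np.zeros_like(m);x0,y0,x1,y1=box;k[y0:y1,x0:x1]=m[y0:y1,x0:x1]
    cs,_=cv2.findContours(k,cv2.RETR_EXTERNAL,cv2.CHAIN_APPROX_NONE); q=max(cs,key=cv2.contourArea)
    return cv2.fitEllipse(q),q
def tool(d):
    o=sensors.get_obs(); w,x,y,z=o['tool_rot']; return R.from_quat([x,y,z,w]).as_matrix().T@np.array(d)
E
python3 - <<'E'
from h import *
o=sensors.get_obs();print(o['eef_pos'])
w=cam('wrist');e,_=white(w,(295,200,335,240),40,235);print(e)
P=cloud(w);u,v=map(int,e[0]);print('depth',np.median(P[v-5:v+6,u-5:u+6].reshape(-1,3),0),'plane',plane(w,*e[0],.048))
print('tray top z',P[250:262,300:340,2].mean(),'diam mm',2*np.sqrt(e[1][0]*e[1][1])/2/w['fx']*w['depth'][v,u]*1000)
s=cam('scene');d=cam('side')
es,_=white(s,(385,170,405,186),60,190);ed,_=white(d,(345,290,372,310),60,190);print(es,ed)
print(tri(s,es[0],d,ed[0]),tri(w,e[0],s,es[0]),tri(w,e[0],d,ed[0]))
print(plane(s,*es[0],.048),plane(d,*ed[0],.048))
E
```

```text
[0.55653219 0.22301602 0.3245565 ]
((315.6407775878906, 220.99111938476562), (24.286285400390625, 25.3813533782959), 92.52608489990234)
depth [0.55268356 0.2045583  0.04712388] plane [0.55315636 0.20393384 0.048     ]
tray top z 0.018435013772177496 diam mm 21.068527845739272
((395.30364990234375, 178.5379638671875), (5.394238471984863, 8.176871299743652), 94.42357635498047) ((358.8352355957031, 300.19891357421875), (10.343059539794922, 11.08337688446045), 113.10865783691406)
(array([0.55182699, 0.20500934, 0.04563441]), np.float64(0.0018374218397089793)) (array([0.55302628, 0.20386791, 0.0482881 ]), np.float64(0.0004274506997948387)) (array([0.55157875, 0.19593159, 0.02490322]), np.float64(8.909731511576584e-05))
[0.5526343  0.20382665 0.048     ] [0.55260976 0.20683453 0.048     ]
```

Wrist and scene triangulation gives (0.553, 0.204, 0.048), which agrees with the stated height. I'll align, then descend to TCP z of about 0.199.

Run:
```python
from h import *
o=sensors.get_obs();print(o['eef_pos'],tool(np.array([.553,.204,.199])-o['eef_pos']))
```

```text
[0.55603607 0.22403547 0.32473181] [-0.02033308  0.00068867  0.1257188 ]
```

Request:
{"method": "play_rows", "body": {
  "commands": [
    [-0.01,0.0005,0.02,0],
    [-0.01,0.0,0.02,0],
    [0,0,0.02,0],
    [0,0,0.01,0],
    [0,0,0,0],
    [0,0,0,0]
  ]
}}

```text
t: 3.85
eef_pos: [0.5538, 0.2036, 0.2553]
tool_rot: [0.0, 0.769, 0.64, 0.0]
contact_force: [0.7, 0.3, 0.3]
gripper_width: 0.585
```

Run:
```python
from h import *
o=sensors.get_obs();print(o['eef_pos'],tool(np.array([.553,.204,.199])-o['eef_pos']))
w=cam('wrist');save('w2',w['frame'])
```

```text
[0.5537672  0.20355364 0.25528161] [ 0.00026608 -0.00086529  0.05628133]
```

View pics/w2.png

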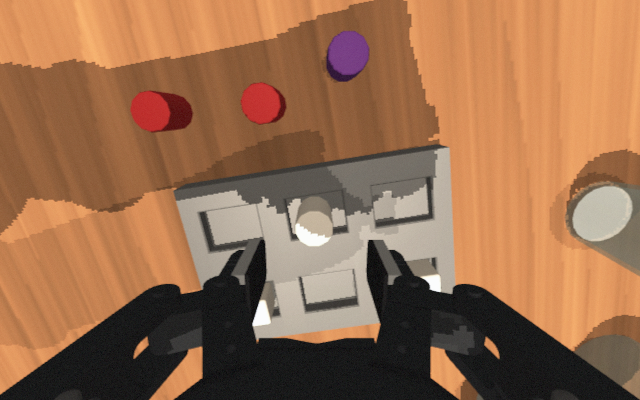

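The capsule top at (314,230) lies between the pads, which are at about 252 and 382 px. The pads clear the blocks. Descending and closing.

Request:
{"method": "play_rows", "body": {
  "commands": [
    [0,-0.001,0.015,0],
    [0,0,0.015,0],
    [0,0,0.015,0],
    [0,0,0.01,0],
    [0,0,0.001,0],
    [0,0,0,0],
    [0,0,0,0]
  ]
}}

```text
t: 4.6
eef_pos: [0.553, 0.203, 0.199]
tool_rot: [0.0, 0.769, 0.639, 0.0]
contact_force: [-1.0, -0.0, 0.4]
gripper_width: 0.587
```

Request:
{"method": "play_rows", "body": {
  "commands": [
    [0,0,0,0],
    [0,0,0,0],
    [0,0,0,0],
    [0,0,0,0],
    [0,0,0,0],
    [0,0,0,0]
  ],
  "claw": 0.015,
  "force": 30
}}

```text
t: 5.2
eef_pos: [0.5529, 0.2031, 0.1993]
tool_rot: [0.0, 0.769, 0.639, 0.0]
contact_force: [-0.4, -0.8, 6.0]
gripper_width: 0.268
```

Run:
```python
from h import *
w=cam('wrist');save('w3',w['frame']); d=cam('side'); save('s3',cv2.resize(d['frame'][220:370,280:440],None,fx=4,fy=4,interpolation=cv2.INTER_CUBIC))
print(sensors.get_obs()['eef_pos'])
```

```text
[0.55294106 0.20307442 0.19934439]
```

View pics/w3.png

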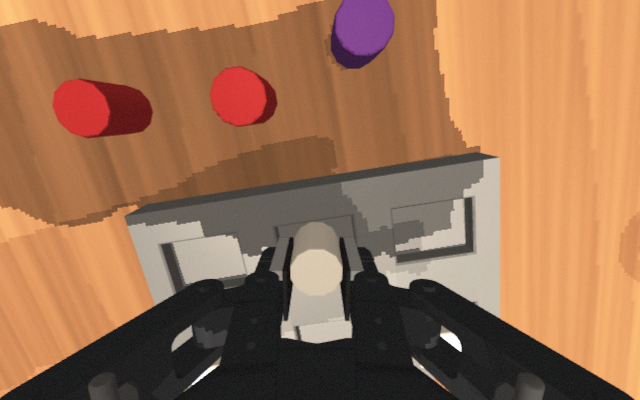

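View pics/s3.png

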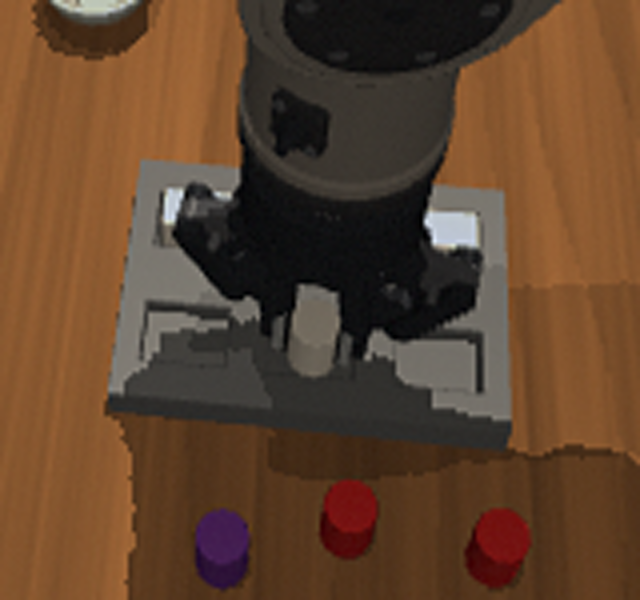

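Gripped at about 23 mm, with the capsule at (315,272) between the pads and upright. Lifting, then carrying it to a view point near the well.

Request:
{"method": "play_rows", "body": {
  "commands": [
    [0,0,-0.01,0],
    [0,0,-0.03,0],
    [0,0,-0.04,0],
    [0,0,-0.04,0],
    [0,0,-0.01,0],
    [0,0,0,0]
  ]
}}

```text
t: 5.9
eef_pos: [0.5531, 0.2031, 0.3308]
tool_rot: [0.0, 0.769, 0.639, 0.002]
contact_force: [0.5, 0.8, -0.6]
gripper_width: 0.27
```

Request:
{"method": "play_rows", "body": {
  "commands": [
    [-0.015,0.001,0,0],
    [-0.029,0.001,0,0],
    [-0.029,0.001,0,0],
    [-0.029,0.001,0,0],
    [-0.029,0.001,0,0],
    [-0.029,0.001,0,0],
    [-0.029,0.001,0,0],
    [-0.029,0.001,0,0],
    [-0.029,0.001,0,0],
    [-0.029,0.001,0,0],
    [-0.029,0.001,0,0],
    [-0.029,0.001,0,0],
    [-0.029,0.001,0,0],
    [-0.029,0.001,0,0],
    [-0.015,0,0,0],
    [0,0,0,0],
    [0,0,0,0],
    [0,0,0,0]
  ]
}}

```text
t: 7.7
eef_pos: [0.492, -0.1986, 0.3279]
tool_rot: [-0.001, 0.768, 0.64, -0.0]
contact_force: [0.0, -0.0, -0.1]
gripper_width: 0.27
```

Run:
```python
from h import *
w=cam('wrist');save('w4',w['frame']);o=sensors.get_obs();print(o['eef_pos'],o['q'].round(2),o['gripper_width'])
np.savez('w4.npz',T=w['T'],f=w['frame'],d=w['depth'],k=[w['fx'],w['fy'],w['cx'],w['cy']])
```

```text
[ 0.49219597 -0.19847618  0.32810712] [-0.18  0.37  0.56  2.   -0.26  0.84  0.34] 0.2631827610563206
```

View pics/w4.png

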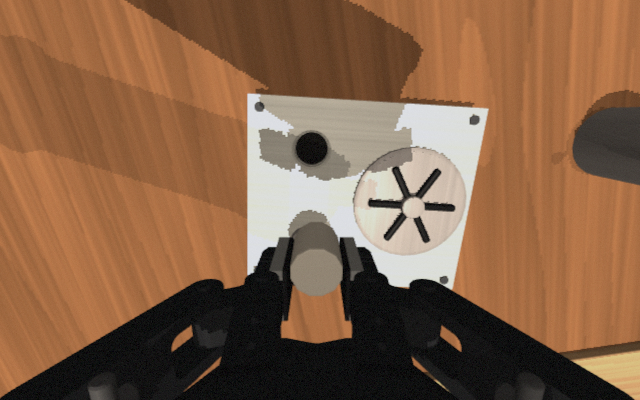

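The well is at (312,148), the spray disc hub at (413,208), and the held capsule at (315,265). I'll measure the well at two heights, the disc, and the capsule's offset in the hand.

```bash
cat > m.py <<'E'
from h import *
w=cam('wrist');f=w['frame'];P=cloud(w);o=sensors.get_obs()
hsv=cv2.cvtColor(f,cv2.COLOR_BGR2HSV)
def dark(c,box,v):
    m=(cv2.cvtColor(c['frame'],cv2.COLOR_BGR2HSV)[...,2]<v).astype(np.uint8);k=np.zeros_like(m);x0,y0,x1,y1=box;k[y0:y1,x0:x1]=m[y0:y1,x0:x1]
    q=max(cv2.findContours(k,cv2.RETR_EXTERNAL,cv2.CHAIN_APPROX_NONE)[0],key=cv2.contourArea);return cv2.fitEllipse(q)
E
python3 - <<'E'
from m import *
for v in (50,70,90): 
    e=dark(w,(280,115,345,180),v);u,vv=map(int,e[0]);print(v,e,'z floor',np.median(P[vv-4:vv+5,u-4:u+5,2]),plane(w,*e[0],.018),plane(w,*e[0],.03),'dia@.03',e[1][0]/w['fx']*(w['depth'][130,280])*1e3)
print('slab z',np.median(P[195:205,260:285].reshape(-1,3),0),np.median(P[105:115,300:340,2]))
screws=[dark(w,b,110)[0] for b in ((250,97,268,115),(465,112,484,128),(436,272,452,288))];S=[plane(w,*p,.030) for p in screws];print('screws',screws,S)
print('hub',plane(w,413,208,.046),P[208,413])
# capsule in hand
ct=P[255:290,300:330].reshape(-1,3);print('cap pts z',np.percentile(ct[:,2],[5,50,95]))
c=f[200:310,260:375];save('capcrop',cv2.resize(c,None,fx=5,fy=5))
s=cam('scene');d=cam('side')
es=dark(s,(236,172,250,186),60);ed=dark(d,(376,160,398,176),60)
e=dark(w,(280,115,345,180),60);print('ell',es,ed)
print(tri(w,e[0],s,es[0]),tri(w,e[0],d,ed[0]),tri(s,es[0],d,ed[0]))
E
```

```text
50 ((310.8243408203125, 148.04103088378906), (30.10756492614746, 30.65134048461914), 165.05038452148438) z floor 0.017333118258063662 [ 0.49477343 -0.1602622   0.018     ] [ 0.49521198 -0.1590776   0.03      ] dia@.03 25.443806
70 ((310.8205261230469, 148.26565551757812), (30.928762435913086, 31.379112243652344), 2.509542942047119) z floor 0.017333118258063662 [ 0.49473311 -0.16045778  0.018     ] [ 0.49517339 -0.15926475  0.03      ] dia@.03 26.137796
90 ((310.777099609375, 148.42088317871094), (31.87157440185547, 32.15624237060547), 86.93758392333984) z floor 0.017333118258063662 [ 0.49466925 -0.16058638  0.018     ] [ 0.49511229 -0.15938781  0.03      ] dia@.03 26.934565
slab z [ 0.45245172 -0.19803123  0.02924955] 0.029237185834071117
screws [(258.9627380371094, 106.27196502685547), (473.4949645996094, 119.78605651855469), (443.0252685546875, 279.1919250488281)] [array([ 0.45931109, -0.11762525,  0.03      ]), array([ 0.63345133, -0.16062191,  0.03      ]), array([ 0.59765376, -0.30565212,  0.03      ])]
hub [ 0.57186645 -0.22281907  0.046     ] [ 0.57216406 -0.22321955  0.04488609]
cap pts z [0.17503561 0.17591628 0.17685079]
ell ((242.04092407226562, 178.05128479003906), (5.818475246429443, 9.456537246704102), 81.75576782226562) ((385.678955078125, 169.46690368652344), (4.941722393035889, 10.23176383972168), 100.76940155029297)
(array([ 0.49504279, -0.15982672,  0.02522187]), np.float64(0.00041179193385509867)) (array([ 0.49445641, -0.16011449,  0.01981729]), np.float64(0.0007917215752438331)) (array([ 0.4933835 , -0.15975911,  0.02134475]), np.float64(0.002316137124906224))
```

View pics/capcrop.png

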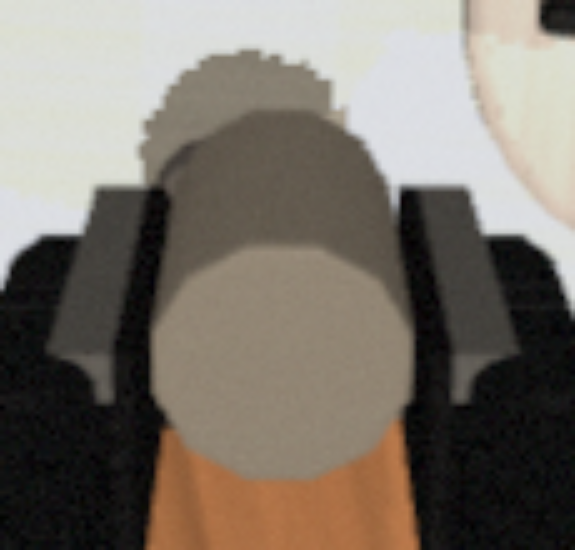

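Run:
```python
from m import *
ze=o['eef_pos'];print(ze)
u=lambda x,y:(260+x/5,200+y/5)
zt=.1762
t=plane(w,*u(283,362),zt); print('top centre',t,'tool offset',tool(t-ze))
far_t=plane(w,*u(283,245),zt);near=plane(w,*u(283,479),zt);far_b=plane(w,*u(278,109),zt-.036)
l=plane(w,*u(152,360),zt);r=plane(w,*u(414,360),zt)
for a in (far_t,near,far_b,l,r): print(tool(a-ze).round(4))
```

```text
[ 0.49232612 -0.19899998  0.32861044]
top centre [ 0.49336288 -0.19832338  0.1762    ] tool offset [0.00081813 0.00091445 0.15241053]
[0.0119 0.0009 0.1524]
[-0.0108  0.0009  0.1524]
[0.0113 0.0004 0.1884]
[ 0.001  -0.0105  0.1524]
[0.001  0.0123 0.1524]
```

Screws, hub and well agree: rinser yaw −13.9°, well (0.4949, −0.1600) both by direct sight and from the screw geometry, plunger (0.4747, −0.2416). The held capsule is upright, offset under 1 mm. Moving over the well and down to just above its mouth.

Request:
{"method": "play_rows", "body": {
  "commands": [
    [0.01,-0.0015,0,0],
    [0.014,-0.002,0.01,0],
    [0.014,-0.002,0.02,0],
    [0,0,0.025,0],
    [0,0,0.025,0],
    [0,0,0.015,0],
    [0,0,0.008,0],
    [0,0,0,0],
    [0,0,0,0],
    [0,0,0,0]
  ]
}}

```text
t: 8.95
eef_pos: [0.494, -0.1613, 0.2265]
tool_rot: [0.001, 0.769, 0.639, 0.001]
contact_force: [0.4, -0.0, -1.2]
gripper_width: 0.266
```

Run:
```python
from h import *
o=sensors.get_obs();print(o['eef_pos'],tool(np.array([.494,-.1605,.206])-o['eef_pos']))
w=cam('wrist');d=cam('side');save('w5',w['frame']); save('s5',cv2.resize(d['frame'][100:220,310:450],None,fx=5,fy=5,interpolation=cv2.INTER_CUBIC))
```

```text
[ 0.49404379 -0.16131896  0.22645172] [ 0.00079409 -0.00022362  0.02045152]
```

View pics/w5.png

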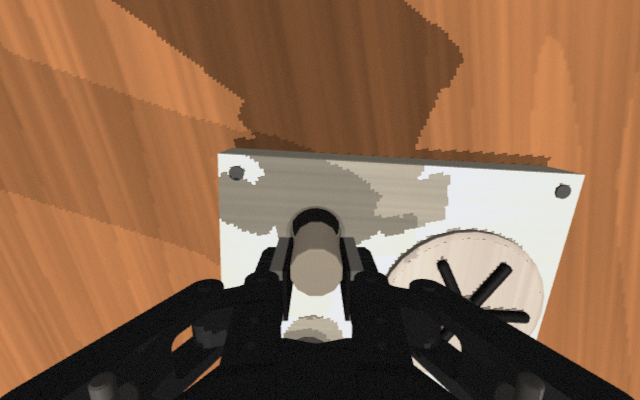

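View pics/s5.png

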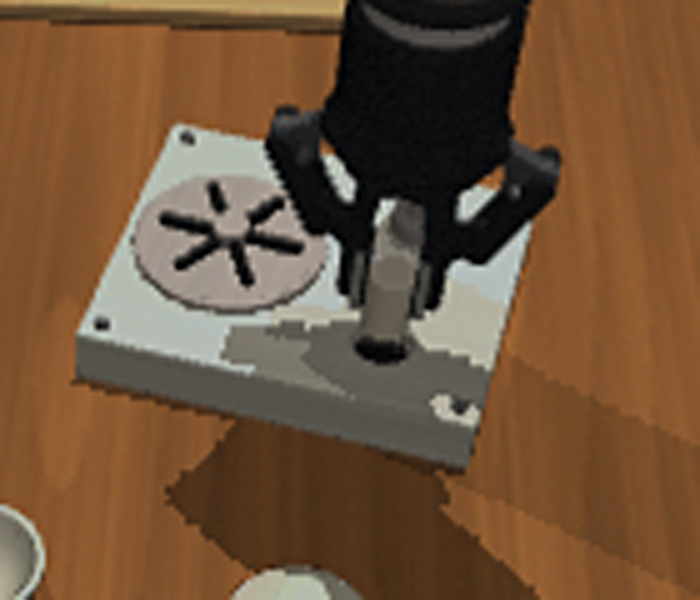

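The capsule sits right over the well in both views: capsule (316,225) over well (316,222) in wrist, well rim (382,347) in the side crop. Lowering slowly.

Request:
{"method": "play_rows", "body": {
  "commands": [
    [0.0008,0,0.004,0],
    [0,0,0.004,0],
    [0,0,0.004,0],
    [0,0,0.003,0],
    [0,0,0.002,0],
    [0,0,0.001,0],
    [0,0,0,0]
  ]
}}

```text
t: 9.75
eef_pos: [0.4938, -0.1606, 0.2075]
tool_rot: [-0.0, 0.769, 0.639, -0.0]
contact_force: [0.0, -0.6, -0.1]
gripper_width: 0.269
```

Request:
{"method": "play_rows", "body": {
  "commands": [
    [0,0,0.001,0],
    [0,0,0,0],
    [0,0,0,0]
  ]
}}

```text
t: 10.05
eef_pos: [0.4938, -0.1606, 0.2067]
tool_rot: [-0.0, 0.769, 0.639, 0.0]
contact_force: [0.1, -0.7, -1.0]
gripper_width: 0.268
```

Request:
{"method": "play_rows", "body": {
  "commands": [
    [0,0,0.0005,0],
    [0,0,0,0],
    [0,0,0,0]
  ]
}}

```text
t: 10.35
eef_pos: [0.4938, -0.1606, 0.2062]
tool_rot: [-0.0, 0.769, 0.639, 0.0]
contact_force: [0.6, -0.4, -0.1]
gripper_width: 0.266
```

Request:
{"method": "play_rows", "body": {
  "commands": [
    [0,0,0.0005,0],
    [0,0,0,0],
    [0,0,0,0]
  ]
}}

```text
t: 10.65
eef_pos: [0.4938, -0.1606, 0.2057]
tool_rot: [-0.0, 0.769, 0.639, -0.0]
contact_force: [0.6, -0.4, -1.6]
gripper_width: 0.266
```

Request:
{"method": "play_rows", "body": {
  "commands": [
    [0,0,0.0005,0],
    [0,0,0,0],
    [0,0,0,0]
  ]
}}

```text
t: 10.95
eef_pos: [0.4938, -0.1606, 0.2053]
tool_rot: [0.0, 0.769, 0.639, 0.0]
contact_force: [-1.4, -0.5, 2.7]
gripper_width: 0.271
```

Contact (+2.7 N) comes exactly at the expected height: 0.2053 = grasp z 0.1993 + 6 mm. Releasing.

Request:
{"method": "play_rows", "body": {
  "commands": [
    [0,0,0,0],
    [0,0,0,0],
    [0,0,0,0],
    [0,0,0,0],
    [0,0,0,0]
  ],
  "claw": 0.05
}}

```text
t: 11.45
eef_pos: [0.4938, -0.1606, 0.2051]
tool_rot: [-0.0, 0.769, 0.639, -0.0]
contact_force: [-0.3, 0.8, -0.8]
gripper_width: 0.591
```

Request:
{"method": "play_rows", "body": {
  "commands": [
    [0,0,-0.005,0],
    [0,0,-0.015,0],
    [0,0,-0.03,0],
    [0,0,-0.04,0],
    [0,0,-0.03,0],
    [0,0,0,0],
    [0,0,0,0]
  ]
}}

```text
t: 12.15
eef_pos: [0.4939, -0.1605, 0.3258]
tool_rot: [0.0, 0.769, 0.639, 0.001]
contact_force: [-0.9, 0.9, -0.5]
gripper_width: 0.587
```

Run:
```python
from m import *
print(o['eef_pos']);save('w6',f)
d=cam('side');s=cam('scene');save('s6',np.hstack([cv2.resize(d['frame'][100:220,310:450],None,fx=2.8,fy=2.8,interpolation=cv2.INTER_CUBIC),cv2.resize(s['frame'][130:250,160:300],None,fx=2.8,fy=2.8,interpolation=cv2.INTER_CUBIC)]))
```

```text
[ 0.4934818  -0.16031592  0.32488784]
```

View pics/w6.png

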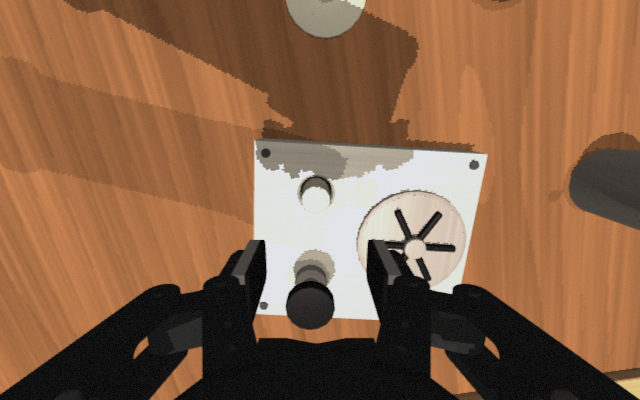

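View pics/s6.png

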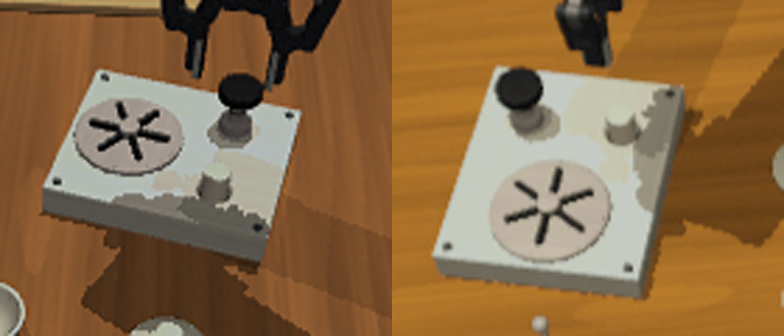

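The capsule stands in the well, at wrist (316,193), with the plunger cap at (310,305). I'll check seating height and measure the plunger top.

Run:
```python
from m import *
s=cam('scene');d=cam('side')
# capsule top
u=P[196:204,311:321].reshape(-1,3);print('cap top wrist depth',np.median(u,0))
t=plane(w,316,200,.054);print(t)
for n,c in (('scene',s),('side',d)):
    Q=cloud(c).reshape(-1,3);m=(np.hypot(Q[:,0]-.495,Q[:,1]+.16)<.009)&(Q[:,2]>.04);print(n,'top',np.median(Q[m],0),np.percentile(Q[m,2],90))
    m=(np.hypot(Q[:,0]-.4747,Q[:,1]+.2416)<.03)&(Q[:,2]>.076)&(Q[:,2]<.09);print(n,'plunger top',np.median(Q[m],0),(Q[m].min(0)+Q[m].max(0))/2)
# plunger top edge from wrist depth
m=(P[...,2]>.074)&(P[...,2]<.09)&(np.hypot(P[...,0]-.4747,P[...,1]+.2416)<.03)
k=m.astype(np.uint8);q=max(cv2.findContours(k,0,1)[0],key=cv2.contourArea);e=cv2.fitEllipse(q);print(e,plane(w,*e[0],.08),np.median(P[m],0))
es=None
for n,c in (('scene',s),('side',d)):
    Q=cloud(c);m=((np.hypot(Q[...,0]-.4747,Q[...,1]+.2416)<.03)&(Q[...,2]>.0765)&(Q[...,2]<.09)).astype(np.uint8)
    ee=cv2.fitEllipse(max(cv2.findContours(m,0,1)[0],key=cv2.contourArea));print(n,ee,plane(c,*ee[0],.08),tri(w,e[0],c,ee[0]))
print(tool(np.array([.4747,-.2416,.29])-o['eef_pos']))
```

```text
cap top wrist depth [ 0.49305977 -0.15934665  0.05308995]
[ 0.49345294 -0.15972412  0.054     ]
scene top [ 0.49636684 -0.15934406  0.05504922] 0.05739589233487519
scene plunger top [ 0.47478227 -0.24055412  0.08126873] [ 0.47354486 -0.24130542  0.08082269]
side top [ 0.4946526  -0.15941777  0.05340419] 0.055275043236615515
side plunger top [ 0.47452872 -0.23578698  0.07927114] [ 0.47508803 -0.23779466  0.07935577]
((312.1162109375, 307.80487060546875), (44.83708953857422, 48.32392120361328), 89.86222839355469) [ 0.47559973 -0.23938943  0.08      ] [ 0.4754596  -0.23999694  0.07915319]
scene ((204.5557403564453, 160.09165954589844), (12.767035484313965, 16.398500442504883), 81.53889465332031) [ 0.47423031 -0.24111978  0.08      ] (array([ 0.47504724, -0.24041217,  0.07992483]), np.float64(0.0018642145470419904))
side ((395.4790344238281, 131.01405334472656), (10.287226676940918, 15.20811653137207), 92.66141510009766) [ 0.4752883  -0.23613973  0.08      ] (array([ 0.47445027, -0.24368768,  0.07369699]), np.float64(0.0004838545248602631))
[-0.08325034 -0.00341583  0.0341132 ]
```

The capsule top at about 0.053–0.055 (expected 0.054) shows it is seated. The plunger top is at (0.4747, −0.241, 0.080). Shutting the fingers and moving above it.

Request:
{"method": "play_rows", "body": {
  "commands": [
    [-0.013,-0.001,0,0],
    [-0.025,-0.001,0,0],
    [-0.025,-0.001,0,0],
    [-0.015,0,0,0],
    [-0.005,0,0.01,0],
    [0,0,0.02,0],
    [0,0,0.02,0],
    [0,0,0.01,0],
    [0,0,0,0],
    [0,0,0,0]
  ],
  "claw": 0,
  "force": 40
}}

```text
t: 13.45
eef_pos: [0.4758, -0.2417, 0.2652]
tool_rot: [-0.0, 0.769, 0.639, -0.0]
contact_force: [0.7, -0.2, 0.0]
gripper_width: -0.004
```

Run:
```python
from m import *
print(o['eef_pos'],o['contact_force'],o['gripper_width'])
d=cam('side');s=cam('scene');save('s7',np.hstack([cv2.resize(d['frame'][80:200,320:460],None,fx=2.8,fy=2.8,interpolation=cv2.INTER_CUBIC),cv2.resize(s['frame'][100:220,160:300],None,fx=2.8,fy=2.8,interpolation=cv2.INTER_CUBIC)]))
```

```text
[ 0.47597513 -0.2417893   0.26567405] [ 0.18798997 -1.01010973 -0.09658556] -0.0008905481875437224
```

View pics/s7.png

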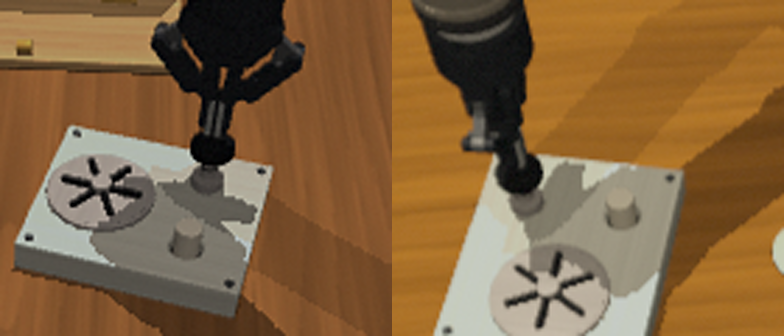

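The shut tips are centred over the cap, about 12 mm above it. Approaching to find contact.

Request:
{"method": "play_rows", "body": {
  "commands": [
    [0,-0.001,0.005,0],
    [0,0,0.004,0],
    [0,0,0.001,0],
    [0,0,0,0],
    [0,0,0,0]
  ]
}}

```text
t: 14.1
eef_pos: [0.4747, -0.2415, 0.2552]
tool_rot: [0.0, 0.769, 0.639, -0.0]
contact_force: [0.3, -0.7, 0.9]
gripper_width: -0.001
```

Request:
{"method": "play_rows", "body": {
  "commands": [
    [0,0,0.001,0],
    [0,0,0,0],
    [0,0,0,0]
  ]
}}

```text
t: 14.4
eef_pos: [0.4747, -0.2415, 0.2542]
tool_rot: [-0.0, 0.769, 0.639, 0.0]
contact_force: [-0.2, -0.4, -1.4]
gripper_width: -0.004
```

Request:
{"method": "play_rows", "body": {
  "commands": [
    [0,0,0.001,0],
    [0,0,0,0],
    [0,0,0,0]
  ]
}}

```text
t: 14.7
eef_pos: [0.4748, -0.2415, 0.2533]
tool_rot: [0.0, 0.769, 0.639, 0.0]
contact_force: [-0.2, 0.3, 2.0]
gripper_width: 0.0
```

Request:
{"method": "play_rows", "body": {
  "commands": [
    [0,0,0.001,0],
    [0,0,0,0],
    [0,0,0,0]
  ]
}}

```text
t: 15.0
eef_pos: [0.4748, -0.2415, 0.2523]
tool_rot: [0.0, 0.769, 0.639, 0.0]
contact_force: [-0.3, -0.2, 3.2]
gripper_width: 0.002
```

Request:
{"method": "play_rows", "body": {
  "commands": [
    [0,0,0.001,0],
    [0,0,0,0],
    [0,0,0,0]
  ]
}}

```text
t: 15.3
eef_pos: [0.4748, -0.2415, 0.2512]
tool_rot: [0.0, 0.769, 0.639, 0.0]
contact_force: [-0.1, -0.1, 3.5]
gripper_width: -0.0
```

Contact came at TCP z of about 0.2533 (0.253 expected). Halfway is therefore about 0.2412, so I'll press 10 mm more.

Request:
{"method": "play_rows", "body": {
  "commands": [
    [0,0,0.002,0],
    [0,0,0.002,0],
    [0,0,0.002,0],
    [0,0,0.002,0],
    [0,0,0.001,0],
    [0,0,0.001,0],
    [0,0,0,0],
    [0,0,0,0],
    [0,0,0,0]
  ]
}}

```text
t: 16.2
eef_pos: [0.4748, -0.2415, 0.2412]
tool_rot: [0.0, 0.769, 0.639, 0.0]
contact_force: [0.4, 0.3, 4.8]
gripper_width: 0.001
```

Run:
```python
from h import *
d=cam('side');s=cam('scene');F=[];Z=[]
for i in range(8):
    read_camera('side');o=sensors.get_obs();F.append(o['contact_force'][2]);Z.append(o['eef_pos'][2])
print(np.mean(F),np.std(F),np.mean(Z),o['eef_pos'],o['t'])
save('s8',np.hstack([cv2.resize(d['frame'][110:190,360:430],None,fx=5.5,fy=5.5,interpolation=cv2.INTER_CUBIC),cv2.resize(s['frame'][140:220,180:250],None,fx=5.5,fy=5.5,interpolation=cv2.INTER_CUBIC)]))
w=cam('wrist');save('w8',w['frame'])
for n,c in (('scene',s),('side',d)):
    Q=cloud(c).reshape(-1,3);m=(np.hypot(Q[:,0]-.495,Q[:,1]+.16)<.009)&(Q[:,2]>.04);print(n,'capsule top',np.median(Q[m],0))
```

```text
5.508620033715804 0.5958569747546105 0.24124606041547042 [ 0.47480741 -0.24150351  0.2412415 ] 16.7
scene capsule top [ 0.4987398  -0.15933255  0.0548107 ]
side capsule top [ 0.49481305 -0.15933071  0.05333665]
```

View pics/s8.png

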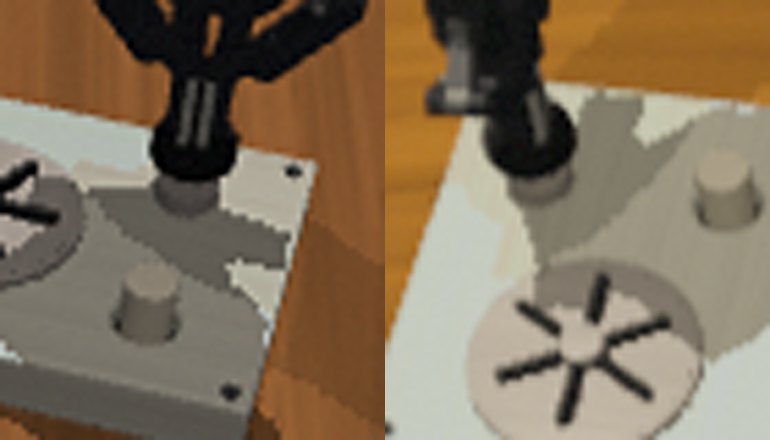

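View pics/w8.png

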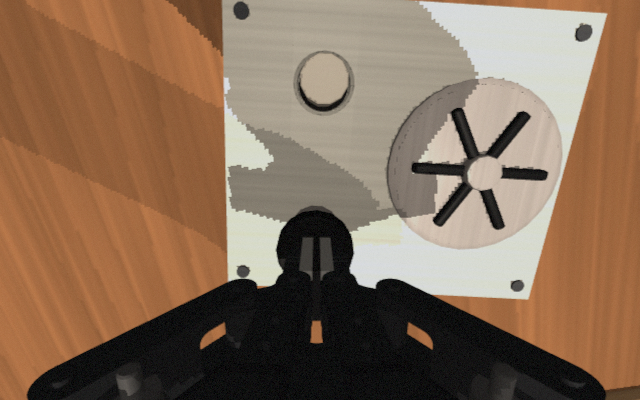

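In the wrist view the capsule stands in its well at (325,80) and the fingertips press the cap at (316,245). I'll take a differential depth check of the cap height against the released readings (wrist 0.0792, side 0.0793, scene 0.0813).

Run:
```python
from h import *
for n in ('wrist','side','scene'):
    c=cam(n);Q=cloud(c).reshape(-1,3)
    V=cv2.cvtColor(c['frame'],cv2.COLOR_BGR2HSV)[...,2].ravel()
    r=np.hypot(Q[:,0]-.4747,Q[:,1]+.2416);m=(r<.0195)&(r>.012)&(Q[:,2]>.05)&(Q[:,2]<.075)&(V<60)
    print(n,m.sum(),np.percentile(Q[m,2],[10,30,50,70,90]).round(4))
F=[]
for i in range(12): read_camera('side');F.append(sensors.get_obs()['contact_force'][2])
print(np.mean(F),np.std(F)/12**.5)
```

```text
wrist 1801 [0.0629 0.0662 0.0667 0.067  0.0675]
side 57 [0.0659 0.0668 0.0673 0.0678 0.0695]
scene 88 [0.0613 0.0663 0.0679 0.0691 0.0708]
5.475665431995385 0.11864365904840307
```

The cap has dropped about 12.0–12.5 mm by wrist and side depth, 12.1 mm from the contact point and 11.8 mm by finger length. Force is 5.5 N and the dark ring is not visible above the collar. I'll take one last whole-scene look.

Run:
```python
from h import *
save('fin',cam('scene')['frame']);o=sensors.get_obs();print(o['t'],o['eef_pos'])
```

```text
17.55 [ 0.47481535 -0.24151374  0.24125168]
```

View pics/fin.png

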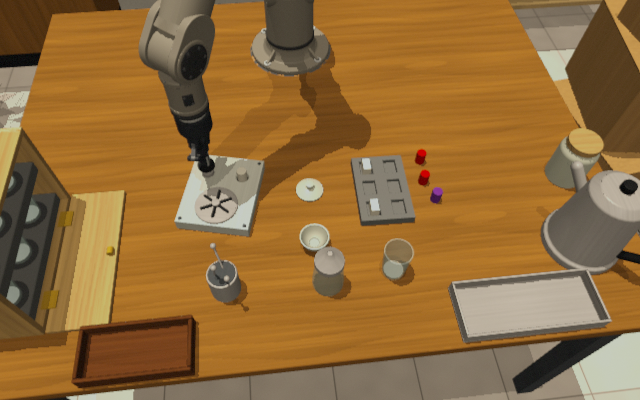

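Blocks at (366,165) and (375,206), lid, bowl and look-alikes are unmoved. The capsule is in the well at (242,174). Handing in.

Run:
```python
from h import *
print(bot.hand_in()); o=sensors.get_obs();print(o['t'],o['eef_pos'],o['contact_force'])
```

```text
the job is handed in; nothing more can be done
None
the job is handed in; nothing more can be done
```

I took the capsule from the middle tray pocket, stood it on the floor of the rinser's well and let go. I then pressed the plunger about halfway with shut fingers and handed the job in at about 17.6 s, still holding it.

**Capsule:** its top measured about 0.053–0.055 m (0.054 expected when seated), both before and during the press.

**Plunger travel:** most estimates put it at or near the 12 mm asked for, but they do not all agree:

| Check | Travel |
|---|---|
| From the contact point | about 12.1 mm |
| From the stated finger length | 11.8 mm |
| Cap height by wrist and side depth | 12.0–12.5 mm |
| Cap height by scene depth (noisy) | about 13 mm |

- **Force:** it averaged 5.5 N, a little under the stated 6 N for halfway. Taken alone, that would suggest about 10 mm; I trusted the geometry.
- **Ring:** the dark ring was not visible above the collar. That fits halfway or deeper, but the pictures were too coarse to place it exactly.

**Rest of the table:** in the last scene picture the blocks, lid, bowl, the red and purple look-alikes and everything else stood where they were.

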